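Clip the snap hook onto a line card's pull eye and draw the card

TASK

The network chassis lies on its back on the bench. Take the pull handle with the snap hook out of its stand, press its sprung gate gently against the bar of the pull eye on the middle card until the bar is inside and the gate has sprung shut behind it, then draw the card about 5 cm up out of the chassis by the hook and let go, leaving the hook clipped to the eye and the card standing out. Pull by the hook only, keep the robot itself off the chassis and leave everything else on the bench where it is.

Things in the scene. Friction and masses are not known exactly. Their poses are not given: they have to be found in the camera images.
- chassis: Grey network chassis, 200 (x) x 200 (y) x 100 mm high, fixed to the bench, cards facing up; origin at the centre of its underside, z up, yaw within 20 degrees of the robot's. Three cards side by side along its x; the middle one, 50 (x) x 150 (y) mm, carries the pull eye.
- eye (a point): Nominal centre of the top bar of the pull eye, 52 mm above the middle card and rising with it, axes as the chassis. The eye is a rigid steel staple: a level 8 mm round bar along y between two 8 mm legs, 44 mm clear. Its foot is bolted down anywhere within 15 mm of this point along x, either way: that offset is not reported and must be felt or seen. y and height are true.
- blade (a joint): How far the middle card has been drawn up out of the chassis, m: 0 fully in (the start), stop at 0.085. It slides stiffly (about 9.5 N of friction plus 3.6 N of weight to raise it) and stays where it is left, though a falling hook may knock it down by a centimetre.
- hook_grip (a point): Centre of the snap hook's rubber handle, 26 (x) x 22 (y) x 46 (z) mm; the tool is 116 mm long, 0.11 to 0.18 kg, loose. z points up the handle; below it a hook of 9 mm steel rod lies in the x-z plane, mouth to +x: underside at z -93 mm, spine's inner face at x -14.5, nose's outer and inner faces at x +18 and +9, nose's top at z -66.5, gate's hinge at x +13, z -29.
- hook_mouth (a point): Point of the snap hook, 60 mm below the handle's centre and 15 mm to +x (same axes): an 8 mm bar along y centred here just touches the shut gate above the nose. From here the bar must go in (-x of the hook) 11 mm to be past the nose; at 16 to 17 mm the gate is hard on its stop; 3 mm lower or higher works too. The spring asks 3 N at first, 6 to 7 N near the stop, then the force climbs steeply.
- hook_bowl (a point): Point of the snap hook, 80 mm below the handle's centre, same axes: where a bar's centre lies when it rests in the bowl (anywhere from x -11 to +6 mm). With the bar pressed in past the nose, raising the hook 20 mm brings the bar past the gate's tip into the bowl, and the gate snaps shut above it. More than 20 N on the eye is too hard.
- stand: Dark steel stand fixed to the bench: 90 x 70 mm foot and a pocket 40 mm high in which the hook stands upright at the start with 2 mm of play, handle up, its axes along the stand's, the handle's centre 97 mm above the bench. Origin at the pocket, on the bench. Lift the hook straight up 50 mm to free it.
- sfp1: Small steel transceiver, 56 x 14 x 12 mm, lying on the chassis: leave alone.
- sfp2: Second such transceiver on the chassis: leave alone.
- tape: Roll of black tape, 60 mm across, 18 mm high, beside the stand: leave alone.
- jar: Screw jar, 48 mm across, 50 mm high, on the robot's side of the stand: leave alone.
- driver: Screwdriver on the bench: leave alone.
- mug: White mug, 80 mm across, 90 mm high: leave alone.
Not all that is in view belongs to the job. Of the things shaped like the stand, the steel one is meant.

How it is judged:
By the outcome, as a careful person would: the job done as asked, in the order asked, and still so for the second after the job is handed in, with the robot touching nothing.
It also fails if it takes over 58 s, if anything falls off the work surface, if the arm or the gripper's body presses on something with over 40 N, if the wrist force passes 120 N, or if a joint passes its speed limit or range.

ROBOT

A 7-joint arm with a two-finger parallel gripper is mounted at the origin on the work surface. World frame = base frame: x ahead of the robot, y to its left, z up, the work surface at z = 0. Lengths are in m, angles in rad, forces in N, time in s.
With the tool pointing down it reaches from about 0.4 to 0.85 m from the base axis. Payload 4.5 kg.
Tool frame: the origin (TCP) lies at the very end of the fingers, on their centre line; the grasp point (between the pads) lies 19 mm behind it; z points along the fingers, x is the direction in which the jaws open and shut, and the axes are right-handed (so a half turn about z gives the same grasp; the last joint's range is limited). The gripper opens to 88 mm and grips with 3 to 60 N. Pads are 18 mm wide; open, the fingers measure 123 mm over their backs; the gripper's body (75 mm by 187 mm) begins 45 mm behind the grasp point.
Start: joints at [-1.182, 0.689, -0.195, 1.565, 0.157, 0.902, -0.215], TCP at [0.217, 0.586, 0.239] pointing down, gripper open.
Joint ranges: [-3.01, 3.01], [-0.46, 2.08], [-1.47, 1.51], [0.13, 2.56], [-1, 4.14], [0.04, 2.09], [-2.66, 2.66]. Speed limits (rad/s): [2.57, 2.57, 3.14, 3.14, 3.14, 3.14, 3.14].

INTERFACE

Orientations are given as a unit quaternion [x, y, z, w].
In Python, from plant import * gives the robot as it stands.
- The arm moves only by the tool apply_moves, never from a script. Its argument "series" is a list of rows, each an object of numbers: "x", "y", "z": the shift along the tool's x, y, z in units of 80 cm (1.0 is 80 cm); "wx", "wy", "wz": the turn, a rotation vector about the tool's x, y, z in units of pi rad (1.0 is pi rad); "fingers": the opening, from -1 (shut) to 1 (fully open), so that 0 is half open. In form: [{"x": .., "y": .., "z": .., "wx": .., "wy": .., "wz": .., "fingers": ..}, ...]. A call has 1 to 8 rows; each row shifts and turns the pose as measured when the row begins, along the tool's axes as they then stand; what a row does not reach is not made up. A row lasts 1/8 s, in which the tool goes at most 62.5 mm and 10.7 degrees, less where a joint would pass 70% of its speed; a pose out of reach is approached as far as the arm can. A call with a number of a shift or a turn outside -1 to 1 is refused whole. A call with a gripper value outside its range is refused whole. The fingers move at their own pace and stop on an object; "force" is the grip in N (left out, the last holds). Time passes only in rows, so rows that do not move let the fingers close. It gives the time, the measured TCP pose, the force and the opening at its end, in the units of the state.
- get_state(): the state, without advancing time (a new reading comes with each control period).
- snapshot(name): name is "scene" or "top"; returns (picture, depth): 480x640x3 uint8, red, green, blue; 480x640 float32, m along the optical axis (not along the pixel's ray), 0 where there is no reading.
- camera_model(name): a dict with "camera_matrix" (3x3 intrinsics, pixels), "world_from_camera" (4x4, takes a point from camera to world coordinates). Camera axes: x right, y up, looking along -z (the intrinsics and any distortion apply to the point x, -y, -z); pixel columns grow to the right and rows downward; lengths in m; the calibration is good to about 2 mm. A picture is of the moment at which its call begins. camera_model takes no time and is no camera call.
- finish_job(): hands the job in, once; it reports no verdict.
The state is a dict: "clock": time; "q": joint angles; "qd": joint speeds; "joint_torque": joint torques, N m; "tool_pos": TCP position; "eef_rot": TCP orientation; "contact_force": force on the tool from outside, world axes, zero at the start; "moment": the same for the moment, N m; "opening": opening from 0.0 (shut) to 1.0 (fully open).
Only numpy, scipy, OpenCV 4.12 (cv2) and the standard library are available. Lean on these libraries where they do the work, as an engineer would, in place of code of your own. Each camera call takes 0.05 s, during which the arm holds its last target. There are 200 camera calls.

## Working session

There is one attempt and no reset: what is moved stays moved. The work goes in short steps, Python scripts to look and compute and a tool call to move; the robot and the scene stay as the last step left them, time stands still between calls to the robot, and variables do not carry over. Pictures are saved under pics/ and viewed, about 8 in all and at most 12, crops included, and the job is handed in when it is done.

Besides the shell and the picture viewer there is one more tool, called after "Request:" in YAML: its name, and indented under it one key for each argument. apply_moves: Moves the arm, as the interface text tells. Its arguments: {"type":"object","properties":{"series":{"type":"array","items":{"type":"object","properties":{"x":{"type":"number"},"y":{"type":"number"},"z":{"type":"number"},"wx":{"type":"number"},"wy":{"type":"number"},"wz":{"type":"number"},"fingers":{"type":"number"}}}},"force":{"type":"number"}},"required":["series"]}

```bash
mkdir -p pics; ls; python3 - <<'E'
from plant import *
import cv2,numpy as np
for n in("scene","top"):
    p,d=snapshot(n); cv2.imwrite(f"pics/{n}0.png",p[...,::-1]); np.save(f"pics/{n}0.npy",d)
    m=camera_model(n); print(n,m["camera_matrix"],np.round(m["world_from_camera"],3),[k for k in m])
s=get_state();print(s)
E
```

```text
pics
scene [[495.37132283   0.         312.47487046]
 [  0.         495.37132283 247.32706503]
 [  0.           0.           1.        ]] [[-0.837 -0.439  0.328  0.893]
 [ 0.548 -0.663  0.51   0.557]
 [-0.006  0.606  0.795  0.96 ]
 [ 0.     0.     0.     1.   ]] ['camera_matrix', 'world_from_camera']
top [[484.69368921   0.         323.6229353 ]
 [  0.         484.69368921 241.5607303 ]
 [  0.           0.           1.        ]] [[-0.025  0.988 -0.154  0.351]
 [-1.    -0.024  0.012  0.017]
 [ 0.008  0.154  0.988  1.41 ]
 [ 0.     0.     0.     1.   ]] ['camera_matrix', 'world_from_camera']
{'clock': 0.1, 'q': array([-1.18219929,  0.68990981, -0.19452381,  1.56621743,  0.15729324,
        0.90255909, -0.21511585]), 'qd': array([ 1.18962659e-03, -1.89562136e-03, -6.93437871e-05, -3.48737967e-03,
        1.95846481e-04,  1.79839411e-04,  3.76161764e-04]), 'joint_torque': array([-1.57082606e-03, -5.28503716e+01, -1.27087064e+00, -1.53840047e+01,
       -5.24936768e-02,  1.90402876e-03,  4.38675443e-05]), 'tool_pos': array([0.21696508, 0.58551599, 0.23799033]), 'eef_rot': array([ 8.20775914e-01,  5.71249659e-01, -6.61825692e-04,  5.35681287e-04]), 'contact_force': array([-0.06312977,  0.10867   , -0.18261102]), 'moment': array([-0.01535591,  0.00454743, -0.00040388]), 'opening': 0.9987882350366974}
```

View pics/scene0.png

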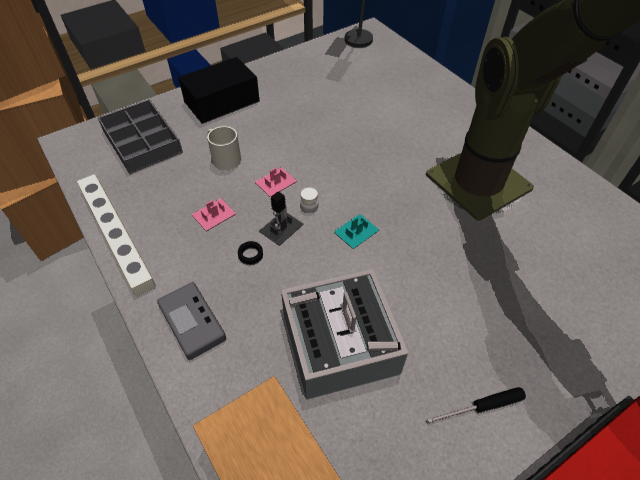

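View pics/top0.png

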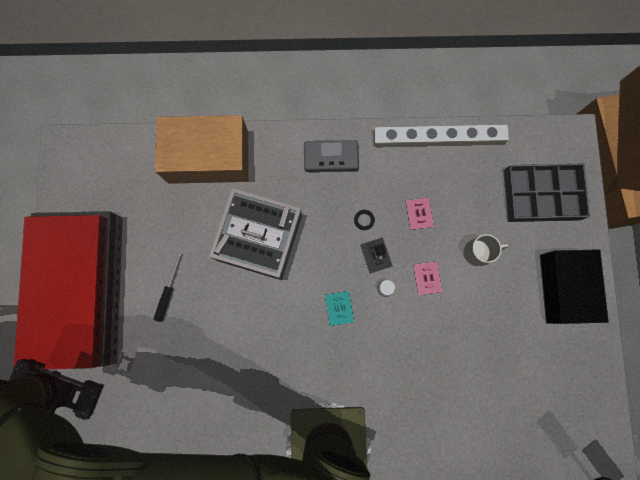

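The hook's stand is the dark grey one at scene (281,222), top (377,254). The pink pieces at scene (213,213) and (275,181) and the teal one at (357,231) are decoys: they are not steel-coloured and hold no hook. Next I'll enlarge the stand and chassis to confirm.

```bash
cat > h.py <<'E'
import numpy as np,cv2
from plant import *
def ray(n,u,v):
    m=camera_model(n);K=m["camera_matrix"];T=m["world_from_camera"]
    d=np.array([(u-K[0,2])/K[0,0],-(v-K[1,2])/K[1,1],-1.]);return T[:3,3],T[:3,:3]@d
def onz(n,u,v,z):
    o,d=ray(n,u,v);return o+d*(z-o[2])/d[2]
def proj(n,p):
    m=camera_model(n);K=m["camera_matrix"];T=m["world_from_camera"]
    c=T[:3,:3].T@(np.asarray(p)-T[:3,3]);c=c/-c[2];return np.array([K[0,0]*c[0]+K[0,2],-K[1,1]*c[1]+K[1,2]])
def tri(u1,u2):
    o1,d1=ray("scene",*u1);o2,d2=ray("top",*u2)
    A=np.c_[d1,-d2];t=np.linalg.lstsq(A,o2-o1,rcond=None)[0];a=o1+d1*t[0];b=o2+d2*t[1];return (a+b)/2,np.linalg.norm(a-b)
E
python3 - <<'E'
import cv2,numpy as np
s=cv2.imread("pics/scene0.png");t=cv2.imread("pics/top0.png")
r=lambda i,x,y,w,h:cv2.resize(i[y:y+h,x:x+w],(400,300),interpolation=cv2.INTER_CUBIC)
o=np.vstack([np.hstack([r(s,240,180,80,60),r(t,340,225,80,60)]),np.hstack([r(s,264,265,160,120),r(t,190,178,133,100)])])
cv2.imwrite("pics/crop1.png",o)
E
```

```text
(no output)
```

View pics/crop1.png

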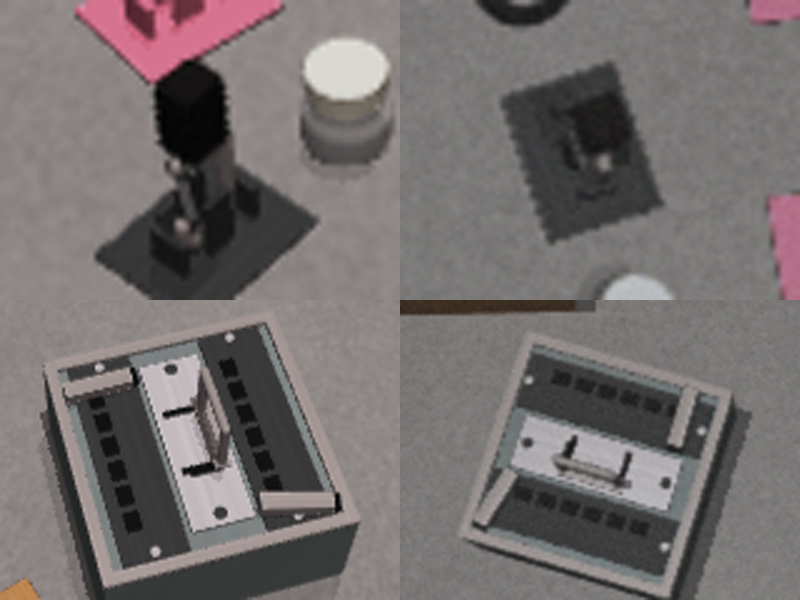

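Confirmed: the dark steel stand holds the hook (scene crop, upper left). The eye is the staple on the white middle card, shown in both lower crops. Now for the poses.

```bash
cat > m.py <<'E'
from h import *
def cloud(n,d):
    m=camera_model(n);K=m["camera_matrix"];T=m["world_from_camera"]
    v,u=np.mgrid[:480,:640];c=np.stack([(u-K[0,2])/K[0,0]*d,-(v-K[1,2])/K[1,1]*d,-d],-1)
    return c@T[:3,:3].T+T[:3,3]
E
python3 - <<'E'
from m import *
P={};I={}
for n in("scene","top"):
    d=np.load(f"pics/{n}0.npy");P[n]=cloud(n,d);I[n]=cv2.imread(f"pics/{n}0.png")
# chassis corners (rim top at z=.1) from top crop, lower-right panel offset 400,300 scale 3
c=[(190+(a-400)/3.0075,178+(b-300)/3) for a,b in[(530,333),(735,393),(672,598),(460,536)]]
W=np.array([onz("top",*x,.1)for x in c]);print("ch",W.round(4).tolist(),W.mean(0).round(4))
e=[W[(i+1)%4]-W[i] for i in range(4)];print([(np.linalg.norm(x).round(4),np.degrees(np.arctan2(x[1],x[0])).round(1)) for x in e])
c=[(240/1+0,0)]
c=[(264+a/2.5,265+(b-300)/2.5) for a,b in[(43,366),(268,317),(360,520),(105,586)]]
W=np.array([onz("scene",*x,.1)for x in c]);print("ch scene",W.round(4).tolist(),W.mean(0).round(4))
# stand foot
c=[(340+(a-400)/5,225+b/5) for a,b in[(502,98),(612,63),(662,205),(552,243)]]
W=np.array([onz("top",*x,.006)for x in c]);print("st",W.round(4).tolist(),W.mean(0).round(4))
e=[W[(i+1)%4]-W[i] for i in range(4)];print([(np.linalg.norm(x).round(4),np.degrees(np.arctan2(x[1],x[0])).round(1)) for x in e])
ctr=W.mean(0)
for n in P:
    p=P[n];r=np.linalg.norm(p[...,:2]-ctr[:2],axis=-1)
    m=(r<.06)&(p[...,2]>.1);q=p[m];print(n,"handle top",m.sum(),q.min(0).round(4),q.max(0).round(4),np.median(q,0).round(4))
    t=q[q[:,2]>q[:,2].max()-.004];print(len(t),t.mean(0).round(4), cv2.minAreaRect((t[:,:2]*1000).astype(np.float32)))
    m=(r<.05)&(p[...,2]>.02)&(p[...,2]<.09);q=p[m];b=I[n][m].mean(1)
    k=b>70;print("bright metal",k.sum());
    for z in np.arange(.02,.09,.01):
        s=q[k&(q[:,2]>=z)&(q[:,2]<z+.01)]
        if len(s):print(z.round(2),len(s),s.mean(0).round(4))
E
```

```text
ch [[0.7093, 0.2479, 0.1], [0.6481, 0.0596, 0.1], [0.4606, 0.1196, 0.1], [0.5214, 0.3103, 0.1]] [0.5848 0.1844 0.1   ]
[(np.float64(0.1979), np.float64(-108.0)), (np.float64(0.1969), np.float64(162.3)), (np.float64(0.2001), np.float64(72.3)), (np.float64(0.198), np.float64(-18.4))]
ch scene [[0.6536, 0.0655, 0.1], [0.4706, 0.1282, 0.1], [0.5253, 0.3133, 0.1], [0.713, 0.2516, 0.1]] [0.5906 0.1897 0.1   ]
st [[0.5587, -0.1082, 0.006], [0.5779, -0.1736, 0.006], [0.4934, -0.1991, 0.006], [0.4729, -0.1341, 0.006]] [ 0.5257 -0.1537  0.006 ]
[(np.float64(0.0682), np.float64(-73.6)), (np.float64(0.0882), np.float64(-163.2)), (np.float64(0.0682), np.float64(107.6)), (np.float64(0.0896), np.float64(16.8))]
scene handle top 146 [ 0.5157 -0.1648  0.1002] [ 0.5475 -0.137   0.1222] [ 0.5346 -0.1482  0.1163]
51 [ 0.5324 -0.1509  0.1196] ((532.8828735351562, -150.386474609375), (25.565767288208008, 20.25582504272461), 12.099478721618652)
bright metal 28
0.02 7 [ 0.5455 -0.1476  0.0281]
0.03 1 [ 0.5464 -0.145   0.0308]
0.04 5 [ 0.5293 -0.1498  0.0466]
0.05 7 [ 0.5288 -0.1511  0.0557]
0.06 1 [ 0.5455 -0.1474  0.0614]
0.07 7 [ 0.5461 -0.1487  0.0735]
top handle top 91 [ 0.5158 -0.1642  0.1001] [ 0.5454 -0.1376  0.1246] [ 0.5291 -0.1503  0.1186]
25 [ 0.5295 -0.1514  0.1221] ((530.021240234375, -153.06263732910156), (20.802936553955078, 19.10662078857422), 5.174330711364746)
bright metal 10
0.06 3 [ 0.5097 -0.1562  0.0659]
0.07 7 [ 0.5135 -0.1556  0.0723]
```

```bash
cat >> h.py <<'E'
from scipy.spatial.transform import Rotation as R
def go(target,yaw=None):
    s=get_state();r=R.from_quat(s["eef_rot"]);p=s["tool_pos"]
    d=r.inv().apply(np.asarray(target)-p)
    X=r.apply([1,0,0]);cy=np.degrees(np.arctan2(X[1],X[0]))
    print("t",s["clock"].__round__(2),"pos",p.round(4),"yaw",cy.round(2),"z",r.apply([0,0,1]).round(4),"open",round(s["opening"],3),"F",s["contact_force"].round(2))
    print("tool shift units",(d/.8).round(4))
    if yaw is not None:
        Rt=R.from_euler("z",yaw,degrees=True)*R.from_euler("x",180,degrees=True)
        print("turn units",((r.inv()*Rt).as_rotvec()/np.pi).round(4))
E
python3 - <<'E'
from m import *
a=np.radians(-18);A=np.array([[np.cos(a),np.sin(a)],[-np.sin(a),np.cos(a)]])
for n,c in(("scene",(.588,.187)),("top",(.588,.187))):
    p=cloud(n,np.load(f"pics/{n}0.npy"));l=(p[...,:2]-c)@A.T
    m=(abs(l)<.11).all(-1)
    k=m&(abs(l[...,0])<.04)&(abs(l[...,1])<.05)&(p[...,2]>.11)
    q=np.c_[l[k],p[k][:,2]];print(n,k.sum(),"max",q.max(0),"min",q.min(0))
    t=q[q[:,2]>q[:,2].max()-.010];print(len(t),"bar",t.mean(0).round(4),t.min(0).round(4),t.max(0).round(4),np.polyfit(t[:,1],t[:,0],1))
    k=m&(abs(l[...,0])<.02)&(abs(l[...,1])>.04)&(abs(l[...,1])<.06);print("card z",np.median(p[k][:,2]))
    k=(abs(l)<.12).all(-1)&(p[...,2]>.094)&(p[...,2]<.105)
    q=l[k];print("rim",np.percentile(q,[1,99],axis=0).round(4).tolist(),np.median(p[k][:,2]))
go((.530,-.151,.25),17)
E
```

```text
scene 193 max [-0.0084589   0.03104793  0.15781856] min [-0.01655815 -0.02925242  0.11044237]
118 bar [-0.0122  0.0028  0.1544] [-0.0164 -0.0293  0.1498] [-0.0087  0.0305  0.1578] [ 0.00457396 -0.01225565]
card z 0.09943013844736603
rim [[-0.0974, -0.0975], [0.0993, 0.1004]] 0.09864426422291311
top 85 max [-0.01117891  0.02963316  0.16167021] min [-0.02209141 -0.02908343  0.11024846]
66 bar [-0.0154  0.0008  0.1558] [-0.019  -0.0287  0.1518] [-0.0114  0.0296  0.1617] [ 0.00294543 -0.01537645]
card z 0.10010192636438742
rim [[-0.1, -0.0975], [0.097, 0.0994]] 0.09925887880465822
t 0.1 pos [0.217  0.5855 0.238 ] yaw 69.67 z [-5.0e-04 -1.6e-03 -1.0e+00] open 0.999 F [-0.06  0.11 -0.18]
tool shift units [-0.7274  0.6867 -0.0137]
turn units [0.0003 0.0005 0.2926]
```

Request:
apply_moves:
  series:
    - {"wz":0.059,"z":-0.02,"fingers":1}
    - {"wz":0.059,"z":-0.02}
    - {"wz":0.059}
    - {"wz":0.059}
    - {"wz":0.058}
  force: 45

```text
schema error: expected keys x, y, z, wx, wy, wz, fingers
```

```bash
python3 -c "
from h import *
go((.530,-.151,.25),17)"
```

```text
t 0.1 pos [0.217  0.5855 0.238 ] yaw 69.67 z [-5.0e-04 -1.6e-03 -1.0e+00] open 0.999 F [-0.06  0.11 -0.18]
tool shift units [-0.7274  0.6867 -0.0137]
turn units [0.0003 0.0005 0.2926]
```

Request:
apply_moves:
  series:
    - {"x":0,"y":0,"z":-0.02,"wx":0,"wy":0,"wz":0.059,"fingers":1}
    - {"x":0,"y":0,"z":-0.02,"wx":0,"wy":0,"wz":0.059,"fingers":1}
    - {"x":0,"y":0,"z":0,"wx":0,"wy":0,"wz":0.059,"fingers":1}
    - {"x":0,"y":0,"z":0,"wx":0,"wy":0,"wz":0.059,"fingers":1}
    - {"x":0,"y":0,"z":0,"wx":0,"wy":0,"wz":0.059,"fingers":1}
    - {"x":0,"y":0,"z":0,"wx":0,"wy":0,"wz":0.02,"fingers":1}
  force: 45

```text
clock: 0.85
tool_pos: [0.2161, 0.5833, 0.2679]
eef_rot: [0.995, 0.104, -0.002, 0.004]
contact_force: [0.1, -0.6, 0.3]
opening: 0.997
```

```bash
python3 -c "
from h import *
go((.530,-.151,.25),17)"
```

```text
t 0.85 pos [0.2161 0.5833 0.2679] yaw 11.97 z [-0.0034 -0.0083 -1.    ] open 0.997 F [ 0.07 -0.62  0.27]
tool shift units [0.1936 0.979  0.0286]
turn units [ 0.0023  0.0017 -0.028 ]
```

Request:
apply_moves:
  series:
    - {"x":0.015,"y":0.074,"z":0,"wx":0,"wy":0,"wz":-0.028,"fingers":1}
    - {"x":0.015,"y":0.074,"z":0,"wx":0,"wy":0,"wz":0,"fingers":1}
    - {"x":0.015,"y":0.074,"z":0,"wx":0,"wy":0,"wz":0,"fingers":1}
    - {"x":0.015,"y":0.074,"z":0,"wx":0,"wy":0,"wz":0,"fingers":1}
    - {"x":0.015,"y":0.074,"z":0,"wx":0,"wy":0,"wz":0,"fingers":1}
    - {"x":0.015,"y":0.074,"z":0,"wx":0,"wy":0,"wz":0,"fingers":1}
    - {"x":0.015,"y":0.074,"z":0,"wx":0,"wy":0,"wz":0,"fingers":1}
    - {"x":0.015,"y":0.074,"z":0,"wx":0,"wy":0,"wz":0,"fingers":1}

```text
clock: 1.85
tool_pos: [0.4467, 0.1498, 0.2674]
eef_rot: [0.988, 0.155, -0.003, 0.003]
contact_force: [0.8, -0.2, -0.1]
opening: 0.997
```

```bash
python3 -c "
from h import *
go((.530,-.151,.20),17)"
```

```text
t 1.85 pos [0.4467 0.1498 0.2674] yaw 17.88 z [-0.0053 -0.0077 -1.    ] open 0.997 F [ 0.81 -0.15 -0.09]
tool shift units [-0.0157  0.3894  0.0865]
turn units [0.0018 0.0024 0.0049]
```

Request:
apply_moves:
  series:
    - {"x":-0.003,"y":0.07,"z":0,"wx":0.002,"wy":0.002,"wz":0.005,"fingers":1}
    - {"x":-0.003,"y":0.07,"z":0,"wx":0,"wy":0,"wz":0,"fingers":1}
    - {"x":-0.003,"y":0.07,"z":0.01,"wx":0,"wy":0,"wz":0,"fingers":1}
    - {"x":-0.003,"y":0.07,"z":0.01,"wx":0,"wy":0,"wz":0,"fingers":1}
    - {"x":-0.003,"y":0.07,"z":0.01,"wx":0,"wy":0,"wz":0,"fingers":1}
    - {"x":0,"y":0.03,"z":0.01,"wx":0,"wy":0,"wz":0,"fingers":1}
    - {"x":0,"y":0,"z":0,"wx":0,"wy":0,"wz":0,"fingers":1}

```text
clock: 2.72
tool_pos: [0.5265, -0.1595, 0.2331]
eef_rot: [0.99, 0.143, -0.001, 0.0]
contact_force: [-0.0, -0.3, 0.9]
opening: 1.002
```

```bash
python3 -c "
from h import *
go((.530,-.151,.15),17)
from plant import *
o=[]
for n,x,y in(('scene',230,130),('top',317,194)):
    p,d=snapshot(n);np.save(f'pics/{n}1.npy',d);o.append(cv2.resize(p[y:y+120,x:x+120,::-1],(400,400),interpolation=cv2.INTER_CUBIC))
cv2.imwrite('pics/c2.png',np.hstack(o))"
```

```text
t 2.73 pos [ 0.5265 -0.1595  0.2331] yaw 16.45 z [-1.2e-03 -7.0e-04 -1.0e+00] open 1.002 F [-0.04 -0.28  0.86]
tool shift units [ 0.0073 -0.009   0.1039]
turn units [ 0.0001  0.0004 -0.0031]
```

View pics/c2.png

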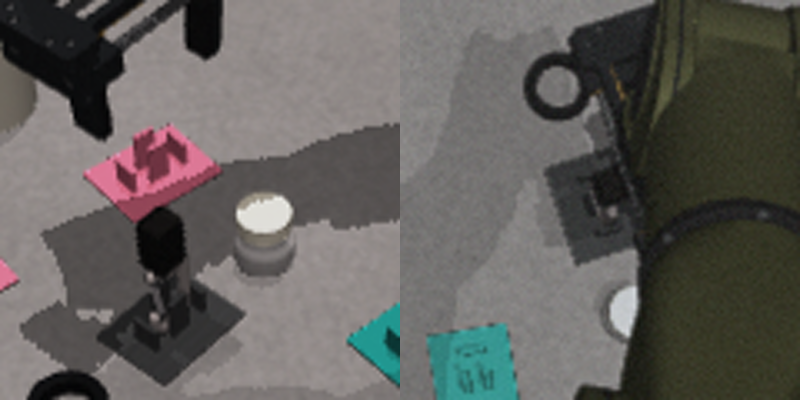

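The scene half of the crop shows the stand with the hook upright at (160,270). The fingers are open behind it at (95,120) and (205,40). In the top half the arm partly hides the handle at (608,185). I'll correct and descend.

Request:
apply_moves:
  series:
    - {"x":0.008,"y":-0.009,"z":0.02,"wx":0,"wy":0,"wz":-0.003,"fingers":1}
    - {"x":0,"y":0,"z":0.03,"wx":0,"wy":0,"wz":0,"fingers":1}
    - {"x":0,"y":0,"z":0.02,"wx":0,"wy":0,"wz":0,"fingers":1}
    - {"x":0,"y":0,"z":0,"wx":0,"wy":0,"wz":0,"fingers":1}

```text
clock: 3.32
tool_pos: [0.5315, -0.1369, 0.1752]
eef_rot: [0.988, 0.157, 0.0, -0.003]
contact_force: [-0.3, -0.7, 0.7]
opening: 0.999
```

```bash
python3 -c "
from h import *
go((.531,-.151,.078),17)"
```

```text
t 3.33 pos [ 0.5315 -0.1369  0.1752] yaw 18.04 z [-5.0e-04  5.8e-03 -1.0e+00] open 0.999 F [-0.28 -0.74  0.66]
tool shift units [-0.0062  0.0172  0.1213]
turn units [-0.0018 -0.0004  0.0058]
```

Request:
apply_moves:
  series:
    - {"x":-0.006,"y":0.017,"z":0,"wx":-0.001,"wy":0,"wz":0.004,"fingers":1}
    - {"x":0,"y":0,"z":0,"wx":0,"wy":0,"wz":0,"fingers":1}
    - {"x":0,"y":0,"z":0,"wx":0,"wy":0,"wz":0,"fingers":1}

```text
clock: 3.7
tool_pos: [0.5321, -0.1508, 0.1762]
eef_rot: [0.988, 0.151, 0.001, -0.001]
contact_force: [-0.1, 0.4, -0.2]
opening: 1.002
```

```bash
python3 -c "
from h import *
go((.531,-.151,.078),17)"
```

```text
t 3.7 pos [ 0.5321 -0.1508  0.1762] yaw 17.41 z [ 0.0026  0.0026 -1.    ] open 1.002 F [-0.14  0.45 -0.2 ]
tool shift units [-1.800e-03  1.000e-04  1.227e-01]
turn units [-0.0006 -0.001   0.0023]
```

Request:
apply_moves:
  series:
    - {"x":-0.001,"y":0,"z":0.03,"wx":0,"wy":-0.001,"wz":0.002,"fingers":1}
    - {"x":0,"y":0,"z":0.03,"wx":0,"wy":0,"wz":0,"fingers":1}
    - {"x":0,"y":0,"z":0.03,"wx":0,"wy":0,"wz":0,"fingers":1}
    - {"x":0,"y":0,"z":0.02,"wx":0,"wy":0,"wz":0,"fingers":1}
    - {"x":0,"y":0,"z":0,"wx":0,"wy":0,"wz":0,"fingers":1}

```text
clock: 4.32
tool_pos: [0.5341, -0.1517, 0.0883]
eef_rot: [0.989, 0.148, 0.003, 0.0]
contact_force: [-0.9, -0.2, -0.1]
opening: 1.002
```

```bash
python3 -c "
from h import *
go((.531,-.151,.078),17)"
```

```text
t 4.33 pos [ 0.5341 -0.1517  0.0883] yaw 16.98 z [ 6.4e-03  6.0e-04 -1.0e+00] open 1.002 F [-0.85 -0.25 -0.12]
tool shift units [-0.0036 -0.002   0.0129]
turn units [ 0.0004 -0.002  -0.0001]
```

Request:
apply_moves:
  series:
    - {"x":-0.0035,"y":-0.002,"z":0.013,"wx":0,"wy":-0.002,"wz":0,"fingers":1}
    - {"x":0,"y":0,"z":0,"wx":0,"wy":0,"wz":0,"fingers":0}
    - {"x":0,"y":0,"z":0,"wx":0,"wy":0,"wz":0,"fingers":-0.3}
    - {"x":0,"y":0,"z":0,"wx":0,"wy":0,"wz":0,"fingers":-0.3}
  force: 10

```text
clock: 4.82
tool_pos: [0.5323, -0.1512, 0.0793]
eef_rot: [0.989, 0.148, 0.002, 0.001]
contact_force: [0.1, -0.7, 0.3]
opening: 0.684
```

```bash
python3 -c "
from h import *
go((.531,-.151,.078),17)"
```

```text
t 4.83 pos [ 0.5323 -0.1512  0.0793] yaw 16.98 z [ 0.0036 -0.0022 -1.    ] open 0.684 F [ 0.08 -0.71  0.34]
tool shift units [-0.0015 -0.0007  0.0016]
turn units [ 0.001  -0.0009 -0.0001]
```

Request:
apply_moves:
  series:
    - {"x":-0.001,"y":0,"z":0.001,"wx":0.001,"wy":-0.001,"wz":0,"fingers":-1}
    - {"x":0,"y":0,"z":0,"wx":0,"wy":0,"wz":0,"fingers":-1}
    - {"x":0,"y":0,"z":0,"wx":0,"wy":0,"wz":0,"fingers":-1}
    - {"x":0,"y":0,"z":0,"wx":0,"wy":0,"wz":0,"fingers":-1}
    - {"x":0,"y":0,"z":0,"wx":0,"wy":0,"wz":0,"fingers":-1}
  force: 10

```text
clock: 5.45
tool_pos: [0.5318, -0.1516, 0.0789]
eef_rot: [0.989, 0.148, 0.0, 0.0]
contact_force: [-0.5, 0.2, 0.0]
opening: 0.295
```

```bash
python3 -c "
from h import *
go((.531,-.151,.078),17)"
```

```text
t 5.45 pos [ 0.5318 -0.1516  0.0789] yaw 16.97 z [ 4.e-04 -2.e-04 -1.e+00] open 0.295 F [-0.51  0.24  0.  ]
tool shift units [-0.0008 -0.0011  0.0011]
turn units [ 0.0001 -0.0001 -0.0002]
```

Request:
apply_moves:
  series:
    - {"x":0,"y":0,"z":0,"wx":0,"wy":0,"wz":0,"fingers":-1}
    - {"x":0,"y":0,"z":0,"wx":0,"wy":0,"wz":0,"fingers":-1}
    - {"x":0,"y":0,"z":-0.02,"wx":0,"wy":0,"wz":0,"fingers":-1}
    - {"x":0,"y":0,"z":-0.03,"wx":0,"wy":0,"wz":0,"fingers":-1}
    - {"x":0,"y":0,"z":-0.03,"wx":0,"wy":0,"wz":0,"fingers":-1}
    - {"x":0,"y":0,"z":-0.03,"wx":0,"wy":0,"wz":0,"fingers":-1}
    - {"x":0,"y":0,"z":-0.03,"wx":0,"wy":0,"wz":0,"fingers":-1}
    - {"x":0,"y":0,"z":-0.03,"wx":0,"wy":0,"wz":0,"fingers":-1}
  force: 50

```text
clock: 6.45
tool_pos: [0.5298, -0.1512, 0.2218]
eef_rot: [0.989, 0.148, -0.001, -0.0]
contact_force: [0.9, -0.1, -1.2]
opening: 0.288
```

```bash
python3 -c "
from h import *
go((.51,.14,.26),-18)"
```

```text
t 6.45 pos [ 0.5298 -0.1512  0.2218] yaw 16.97 z [-2.8e-03  5.0e-04 -1.0e+00] open 0.288 F [ 0.87 -0.05 -1.17]
tool shift units [ 0.0824 -0.3555 -0.0475]
turn units [-0.0002  0.0009  0.1943]
```

Request:
apply_moves:
  series:
    - {"x":0,"y":0,"z":-0.03,"wx":0,"wy":0,"wz":0.05,"fingers":-1}
    - {"x":0,"y":0,"z":-0.03,"wx":0,"wy":0,"wz":0.05,"fingers":-1}
    - {"x":0,"y":0,"z":0,"wx":0,"wy":0,"wz":0.05,"fingers":-1}
    - {"x":0,"y":0,"z":0,"wx":0,"wy":0,"wz":0.044,"fingers":-1}
    - {"x":0,"y":0,"z":0,"wx":0,"wy":0,"wz":0,"fingers":-1}

```text
clock: 7.08
tool_pos: [0.5293, -0.151, 0.2786]
eef_rot: [0.986, -0.165, 0.002, -0.001]
contact_force: [-0.5, 0.1, -1.7]
opening: 0.29
```

```bash
python3 -c "
from h import *
go((.5185,.2105,.27),-18)"
```

```text
t 7.08 pos [ 0.5293 -0.151   0.2786] yaw -19.01 z [ 0.0045  0.0013 -1.    ] open 0.29 F [-0.49  0.08 -1.72]
tool shift units [-0.16   -0.4228  0.0113]
turn units [-0.0008 -0.0012 -0.0056]
```

Request:
apply_moves:
  series:
    - {"x":-0.02,"y":-0.052,"z":0,"wx":0,"wy":0,"wz":-0.005,"fingers":-1}
    - {"x":-0.02,"y":-0.052,"z":0,"wx":0,"wy":0,"wz":0,"fingers":-1}
    - {"x":-0.02,"y":-0.052,"z":0,"wx":0,"wy":0,"wz":0,"fingers":-1}
    - {"x":-0.02,"y":-0.052,"z":0,"wx":0,"wy":0,"wz":0,"fingers":-1}
    - {"x":-0.02,"y":-0.052,"z":0,"wx":0,"wy":0,"wz":0,"fingers":-1}
    - {"x":-0.02,"y":-0.052,"z":0,"wx":0,"wy":0,"wz":0,"fingers":-1}
    - {"x":-0.01,"y":-0.03,"z":0,"wx":0,"wy":0,"wz":0,"fingers":-1}
    - {"x":0,"y":0,"z":0,"wx":0,"wy":0,"wz":0,"fingers":-1}

```text
clock: 8.07
tool_pos: [0.5119, 0.1494, 0.2815]
eef_rot: [0.989, -0.146, 0.002, -0.002]
contact_force: [-0.2, 0.5, -0.8]
opening: 0.289
```

```bash
python3 -c "
from h import *
go((.5185,.2105,.21),-18)"
```

```text
t 8.07 pos [0.5119 0.1494 0.2815] yaw -16.83 z [ 0.005   0.0026 -1.    ] open 0.289 F [-0.17  0.47 -0.83]
tool shift units [-0.0145 -0.0752  0.0896]
turn units [-0.0013 -0.0013  0.0065]
```

Request:
apply_moves:
  series:
    - {"x":-0.007,"y":-0.04,"z":0.02,"wx":-0.001,"wy":-0.001,"wz":0.006,"fingers":-1}
    - {"x":-0.004,"y":-0.028,"z":0.02,"wx":0,"wy":0,"wz":0,"fingers":-1}
    - {"x":0,"y":0,"z":0.02,"wx":0,"wy":0,"wz":0,"fingers":-1}
    - {"x":0,"y":0,"z":0.01,"wx":0,"wy":0,"wz":0,"fingers":-1}
    - {"x":0,"y":0,"z":0,"wx":0,"wy":0,"wz":0,"fingers":-1}
    - {"x":0,"y":0,"z":0,"wx":0,"wy":0,"wz":0,"fingers":-1}

```text
clock: 8.82
tool_pos: [0.5219, 0.197, 0.2244]
eef_rot: [0.987, -0.158, 0.001, 0.002]
contact_force: [-0.3, -0.3, -1.5]
opening: 0.291
```

```bash
python3 -c "
from h import *
go((.5185,.2105,.194),-18)
o=[]
for n,x,y in(('scene',274,220),('top',195,170)):
    p,d=snapshot(n);np.save(f'pics/{n}3.npy',d);cv2.imwrite(f'pics/{n}3.png',p[...,::-1]);o.append(cv2.resize(p[y:y+140,x:x+140,::-1],(400,400),interpolation=cv2.INTER_CUBIC))
cv2.imwrite('pics/c3.png',np.hstack(o))"
```

```text
t 8.82 pos [0.5219 0.197  0.2244] yaw -18.15 z [ 0.0022 -0.0043 -1.    ] open 0.291 F [-0.28 -0.31 -1.47]
tool shift units [-0.0094 -0.0148  0.0379]
turn units [ 0.0011 -0.0011 -0.0008]
```

View pics/c3.png

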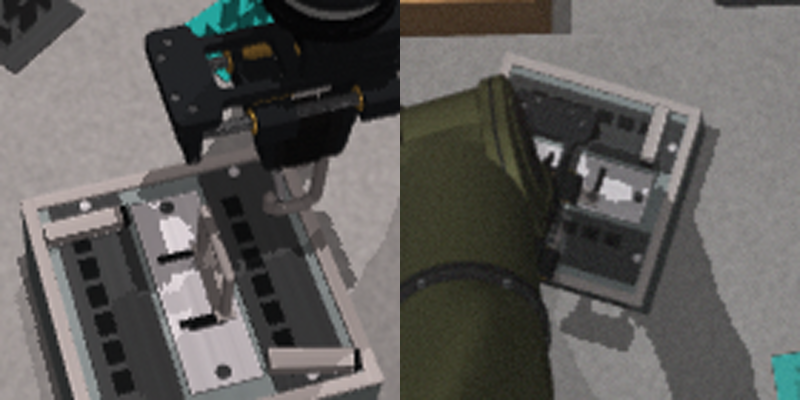

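The scene half shows the hook hanging upright at (295,185), with its mouth facing the bar at (212,260). It is about 35 mm short of contact. The top half is mostly hidden by the arm. I'll centre along y, go down to mouth level and then advance.

Request:
apply_moves:
  series:
    - {"x":0,"y":-0.014,"z":0.01,"wx":0.001,"wy":-0.001,"wz":0,"fingers":-1}
    - {"x":0,"y":0,"z":0.014,"wx":0,"wy":0,"wz":0,"fingers":-1}
    - {"x":0,"y":0,"z":0.01,"wx":0,"wy":0,"wz":0,"fingers":-1}
    - {"x":0,"y":0,"z":0,"wx":0,"wy":0,"wz":0,"fingers":-1}
    - {"x":0,"y":0,"z":0,"wx":0,"wy":0,"wz":0,"fingers":-1}

```text
clock: 9.55
tool_pos: [0.5257, 0.209, 0.1955]
eef_rot: [0.988, -0.157, 0.0, -0.0]
contact_force: [-0.4, 0.9, -1.7]
opening: 0.291
```

```bash
cat >> h.py <<'E'
def loc(e=(.5744,.192)):
    s=get_state();u=np.array([np.cos(np.radians(-18)),np.sin(np.radians(-18))]);v=np.array([-u[1],u[0]])
    d=s["tool_pos"][:2]-e;f=s["contact_force"]
    print("rel eye mm: x %.1f y %.1f  z %.1f"%(d@u*1e3,d@v*1e3,s["tool_pos"][2]*1e3),"F u %.1f v %.1f z %.1f"%(f[:2]@u,f[:2]@v,f[2]),"M",s["moment"].round(2))
E
python3 -c "
from h import *
e=np.array([.5744,.192]);u=np.array([.951,-.309])
go((*(e-.020*u),.194),-18);loc()"
```

```text
t 9.55 pos [0.5257 0.209  0.1955] yaw -18.1 z [ 5.e-04  5.e-04 -1.e+00] open 0.291 F [-0.44  0.89 -1.66]
tool shift units [0.0394 0.0013 0.0019]
turn units [-0.0002 -0.0001 -0.0006]
rel eye mm: x -51.6 y 1.1  z 195.5 F u -0.7 v 0.7 z -1.7 M [-0.02  0.07  0.03]
```

Request:
apply_moves:
  series:
    - {"x":0.012,"y":0.001,"z":0.002,"wx":0,"wy":0,"wz":0,"fingers":-1}
    - {"x":0.012,"y":0,"z":0,"wx":0,"wy":0,"wz":0,"fingers":-1}
    - {"x":0.008,"y":0,"z":0,"wx":0,"wy":0,"wz":0,"fingers":-1}
    - {"x":0,"y":0,"z":0,"wx":0,"wy":0,"wz":0,"fingers":-1}
    - {"x":0,"y":0,"z":0,"wx":0,"wy":0,"wz":0,"fingers":-1}

```text
clock: 10.18
tool_pos: [0.5527, 0.199, 0.1945]
eef_rot: [0.987, -0.158, 0.001, -0.001]
contact_force: [-0.7, 0.9, -2.0]
opening: 0.293
```

```bash
python3 -c "
from h import *
e=np.array([.5744,.192]);u=np.array([.951,-.309])
go((*(e-.015*u),.194),-18);loc()"
```

```text
t 10.18 pos [0.5527 0.199  0.1945] yaw -18.18 z [ 2.6e-03  7.0e-04 -1.0e+00] open 0.293 F [-0.66  0.87 -2.04]
tool shift units [ 0.0098 -0.0001  0.0006]
turn units [-0.0005 -0.0007 -0.001 ]
rel eye mm: x -22.8 y -0.1  z 194.5 F u -0.9 v 0.6 z -2.0 M [-0.04  0.12 -0.02]
```

Request:
apply_moves:
  series:
    - {"x":0.0035,"y":0,"z":0,"wx":0,"wy":-0.0005,"wz":0,"fingers":-1}
    - {"x":0.0025,"y":0,"z":0,"wx":0,"wy":0,"wz":0,"fingers":-1}
    - {"x":0.0025,"y":0,"z":0,"wx":0,"wy":0,"wz":0,"fingers":-1}
    - {"x":0,"y":0,"z":0,"wx":0,"wy":0,"wz":0,"fingers":-1}

```text
clock: 10.68
tool_pos: [0.5591, 0.1971, 0.1945]
eef_rot: [0.988, -0.158, 0.0, -0.001]
contact_force: [-0.3, 1.1, -1.2]
opening: 0.291
```

```bash
python3 -c "
from h import *
e=np.array([.5744,.192]);u=np.array([.951,-.309])
go((*(e-.015*u),.194),-18);loc()"
```

```text
t 10.68 pos [0.5591 0.1971 0.1945] yaw -18.13 z [ 6.0e-04  1.4e-03 -1.0e+00] open 0.291 F [-0.32  1.12 -1.22]
tool shift units [0.0014 0.0002 0.0007]
turn units [-0.0005 -0.     -0.0007]
rel eye mm: x -16.1 y 0.1  z 194.5 F u -0.7 v 1.0 z -1.2 M [-0.09  0.05 -0.04]
```

Request:
apply_moves:
  series:
    - {"x":0.0025,"y":0,"z":0,"wx":0,"wy":0,"wz":0,"fingers":-1}
    - {"x":0.0025,"y":0,"z":0,"wx":0,"wy":0,"wz":0,"fingers":-1}
    - {"x":0,"y":0,"z":0,"wx":0,"wy":0,"wz":0,"fingers":-1}

```text
clock: 11.05
tool_pos: [0.5624, 0.1961, 0.1944]
eef_rot: [0.988, -0.157, -0.001, -0.001]
contact_force: [0.1, -0.1, -0.6]
opening: 0.287
```

```bash
python3 -c "
from h import *
e=np.array([.5744,.192]);u=np.array([.951,-.309])
go((*(e-.015*u),.194),-18);loc()"
```

```text
t 11.05 pos [0.5624 0.1961 0.1944] yaw -18.12 z [-0.001   0.0016 -1.    ] open 0.287 F [ 0.07 -0.13 -0.57]
tool shift units [-0.0029  0.0002  0.0005]
turn units [-0.0004  0.0005 -0.0006]
rel eye mm: x -12.7 y 0.2  z 194.4 F u 0.1 v -0.1 z -0.6 M [-0.05  0.22 -0.01]
```

Request:
apply_moves:
  series:
    - {"x":0.0025,"y":0,"z":0,"wx":0,"wy":0,"wz":0,"fingers":-1}
    - {"x":0.0025,"y":0,"z":0,"wx":0,"wy":0,"wz":0,"fingers":-1}
    - {"x":0,"y":0,"z":0,"wx":0,"wy":0,"wz":0,"fingers":-1}

```text
clock: 11.42
tool_pos: [0.5644, 0.1954, 0.1941]
eef_rot: [0.988, -0.157, -0.003, -0.001]
contact_force: [-1.9, -0.0, 0.9]
opening: 0.289
```

```bash
python3 -c "
from h import *
e=np.array([.5744,.192]);u=np.array([.951,-.309])
go((*(e-.015*u),.194),-18);loc()"
```

```text
t 11.43 pos [0.5644 0.1954 0.1941] yaw -18.07 z [-0.0052  0.002  -1.    ] open 0.289 F [-1.92 -0.04  0.86]
tool shift units [-0.0055  0.0002  0.0002]
turn units [-0.0001  0.0018 -0.0004]
rel eye mm: x -10.6 y 0.2  z 194.1 F u -1.8 v -0.6 z 0.9 M [ 0.11  0.63 -0.05]
```

Contact is felt at about x = -12, so I'll press in step by step.

Request:
apply_moves:
  series:
    - {"x":0.005,"y":0,"z":0,"wx":0,"wy":0.001,"wz":0,"fingers":-1}
    - {"x":0.005,"y":0,"z":0,"wx":0,"wy":0.001,"wz":0,"fingers":-1}
    - {"x":0.002,"y":0,"z":0,"wx":0,"wy":0,"wz":0,"fingers":-1}

```text
clock: 11.8
tool_pos: [0.5717, 0.1929, 0.1931]
eef_rot: [0.988, -0.157, -0.002, 0.0]
contact_force: [-4.1, 2.5, -0.5]
opening: 0.291
```

```bash
python3 -c "
from h import *
e=np.array([.5744,.192]);u=np.array([.951,-.309])
go((*(e+.002*u),.194),-18);loc()"
```

```text
t 11.8 pos [0.5717 0.1929 0.1931] yaw -18.02 z [-0.004  0.    -1.   ] open 0.291 F [-4.11  2.52 -0.51]
tool shift units [ 0.006   0.0001 -0.0011]
turn units [ 0.0004  0.0012 -0.0001]
rel eye mm: x -2.8 y 0.0  z 193.1 F u -4.7 v 1.1 z -0.5 M [0.26 1.04 0.01]
```

Request:
apply_moves:
  series:
    - {"x":0.004,"y":0,"z":0,"wx":0,"wy":0.001,"wz":0,"fingers":-1}
    - {"x":0.003,"y":0,"z":-0.001,"wx":0,"wy":0.0005,"wz":0,"fingers":-1}
    - {"x":0.001,"y":0,"z":0,"wx":0,"wy":0,"wz":0,"fingers":-1}

```text
clock: 12.18
tool_pos: [0.5772, 0.1911, 0.1936]
eef_rot: [0.988, -0.156, -0.001, 0.001]
contact_force: [-3.8, 1.3, 0.2]
opening: 0.288
```

```bash
python3 -c "
from h import *
e=np.array([.5744,.192]);u=np.array([.951,-.309])
go((*(e+.002*u),.194),-18);loc()"
```

```text
t 12.18 pos [0.5772 0.1911 0.1936] yaw -18.0 z [-0.0016 -0.0015 -1.    ] open 0.288 F [-3.83  1.31  0.24]
tool shift units [-0.0012 -0.     -0.0005]
turn units [ 0.0006  0.0003 -0.    ]
rel eye mm: x 2.9 y -0.0  z 193.6 F u -4.0 v 0.1 z 0.2 M [0.21 1.13 0.04]
```

Request:
apply_moves:
  series:
    - {"x":0.002,"y":0,"z":0,"wx":0,"wy":0.0003,"wz":0,"fingers":-1}
    - {"x":0.001,"y":0,"z":0,"wx":0,"wy":0,"wz":0,"fingers":-1}

```text
clock: 12.42
tool_pos: [0.5791, 0.1905, 0.1937]
eef_rot: [0.988, -0.156, -0.001, 0.001]
contact_force: [-6.4, 1.3, 1.3]
opening: 0.293
```

```bash
python3 -c "
from h import *
e=np.array([.5744,.192]);u=np.array([.951,-.309])
go((*(e+.002*u),.194),-18);loc();loc()
n='scene';p,d=snapshot(n);cv2.imwrite('pics/c4.png',cv2.resize(p[235:335,300:400,::-1],(600,600),interpolation=cv2.INTER_CUBIC))
loc()"
```

```text
t 12.43 pos [0.5791 0.1905 0.1937] yaw -17.99 z [-0.0017 -0.0015 -1.    ] open 0.293 F [-6.44  1.29  1.35]
tool shift units [-0.0037 -0.     -0.0003]
turn units [0.0006 0.0004 0.    ]
rel eye mm: x 4.9 y -0.0  z 193.7 F u -6.5 v -0.8 z 1.3 M [0.33 1.49 0.01]
rel eye mm: x 4.9 y -0.0  z 193.7 F u -6.5 v -0.8 z 1.3 M [0.33 1.49 0.01]
rel eye mm: x 4.9 y 0.0  z 193.8 F u -5.6 v -1.2 z 1.6 M [0.3  1.46 0.  ]
```

View pics/c4.png

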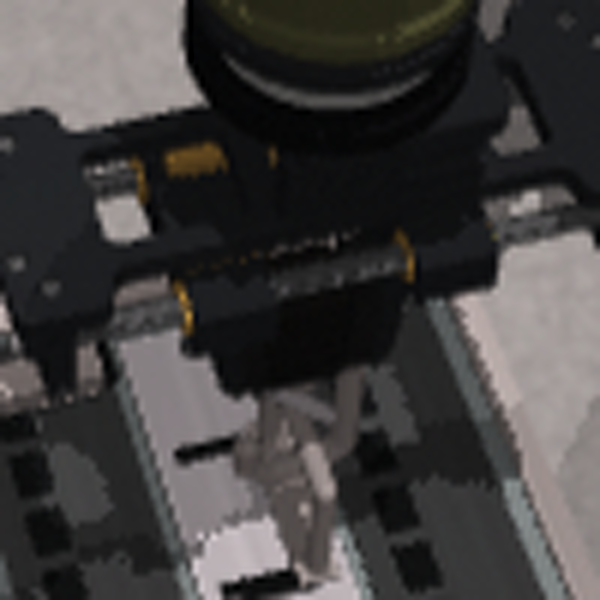

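The crop shows the gate swung inward at (310,410) and the bar at (315,500), inside the mouth past the nose at (245,460). Next I raise about 20 mm in small steps, holding the push.

Request:
apply_moves:
  series:
    - {"x":0.001,"y":0,"z":-0.005,"wx":0,"wy":0,"wz":0,"fingers":-1}
    - {"x":0.0005,"y":0,"z":-0.005,"wx":0,"wy":0,"wz":0,"fingers":-1}
    - {"x":0.0005,"y":0,"z":-0.004,"wx":0,"wy":0,"wz":0,"fingers":-1}

```text
clock: 12.85
tool_pos: [0.5822, 0.1896, 0.2059]
eef_rot: [0.988, -0.157, 0.001, 0.001]
contact_force: [-1.2, 0.6, 1.1]
opening: 0.289
```

```bash
python3 -c "
from h import *
e=np.array([.5744,.192]);u=np.array([.951,-.309])
go((*(e+.004*u),.214),-18);loc()"
```

```text
t 12.85 pos [0.5822 0.1896 0.2059] yaw -18.01 z [ 0.0013 -0.0017 -1.    ] open 0.289 F [-1.19  0.61  1.1 ]
tool shift units [-0.0051  0.0002 -0.0101]
turn units [ 0.0004 -0.0006 -0.0001]
rel eye mm: x 8.1 y 0.1  z 205.9 F u -1.3 v 0.2 z 1.1 M [ 0.13  0.55 -0.05]
```

Request:
apply_moves:
  series:
    - {"x":-0.001,"y":0,"z":-0.004,"wx":0,"wy":0,"wz":0,"fingers":-1}
    - {"x":0,"y":0,"z":-0.004,"wx":0,"wy":0,"wz":0,"fingers":-1}
    - {"x":0,"y":0,"z":-0.003,"wx":0,"wy":0,"wz":0,"fingers":-1}
    - {"x":0,"y":0,"z":0,"wx":0,"wy":0,"wz":0,"fingers":-1}

```text
clock: 13.35
tool_pos: [0.5832, 0.1889, 0.2145]
eef_rot: [0.988, -0.157, 0.003, 0.001]
contact_force: [0.2, -0.0, -2.6]
opening: 0.289
```

```bash
python3 -c "
from h import *
e=np.array([.5744,.192]);u=np.array([.951,-.309])
go((*(e+.004*u),.214),-18);loc()
n='scene';p,d=snapshot(n);cv2.imwrite('pics/c5.png',cv2.resize(p[255:335,310:390,::-1],(600,600),interpolation=cv2.INTER_CUBIC))"
```

```text
t 13.35 pos [0.5832 0.1889 0.2145] yaw -18.08 z [ 0.0049 -0.0029 -1.    ] open 0.289 F [ 0.16 -0.03 -2.63]
tool shift units [-0.0067 -0.0003  0.0005]
turn units [ 0.0004 -0.0018 -0.0004]
rel eye mm: x 9.3 y -0.2  z 214.5 F u 0.2 v 0.0 z -2.6 M [ 0.21  0.24 -0.01]
```

View pics/c5.png

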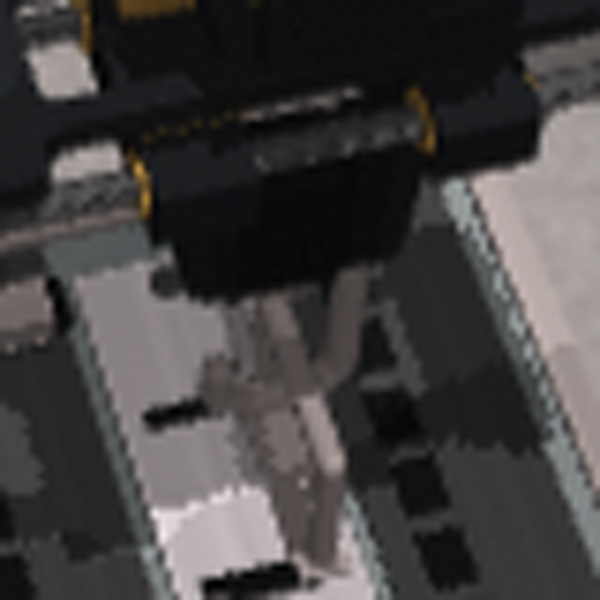

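The bar at (310,420) now lies in the bowl behind the nose at (215,380), with the gate upright at (275,330). I'll draw up gently and watch the force.

Request:
apply_moves:
  series:
    - {"x":-0.001,"y":0,"z":-0.003,"wx":0,"wy":-0.001,"wz":0,"fingers":-1}
    - {"x":0,"y":0,"z":-0.003,"wx":0,"wy":0,"wz":0,"fingers":-1}
    - {"x":0,"y":0,"z":-0.003,"wx":0,"wy":0,"wz":0,"fingers":-1}
  force: 58

```text
clock: 13.78
tool_pos: [0.583, 0.1888, 0.2196]
eef_rot: [0.988, -0.157, 0.001, 0.001]
contact_force: [2.1, 1.2, -14.6]
opening: 0.289
```

```bash
python3 -c "
from h import *
go((.5832,.1889,.265),-18);loc()"
```

```text
t 13.78 pos [0.583  0.1888 0.2196] yaw -18.08 z [ 0.002  -0.0033 -1.    ] open 0.289 F [  2.15   1.23 -14.55]
tool shift units [ 0.0004 -0.0001 -0.0568]
turn units [ 0.0008 -0.0009 -0.0005]
rel eye mm: x 9.2 y -0.4  z 219.6 F u 1.7 v 1.8 z -14.6 M [ 0.29 -0.67 -0.  ]
```

Request:
apply_moves:
  series:
    - {"x":0,"y":0,"z":-0.004,"wx":0,"wy":0,"wz":0,"fingers":-1}
    - {"x":0,"y":0,"z":-0.004,"wx":0,"wy":0,"wz":0,"fingers":-1}
    - {"x":0,"y":0,"z":-0.005,"wx":0,"wy":0,"wz":0,"fingers":-1}
    - {"x":0,"y":0,"z":-0.005,"wx":0,"wy":0,"wz":0,"fingers":-1}

```text
clock: 14.28
tool_pos: [0.583, 0.1888, 0.2344]
eef_rot: [0.988, -0.157, 0.001, 0.002]
contact_force: [2.2, 1.1, -14.8]
opening: 0.291
```

```bash
python3 -c "
from h import *
go((.5832,.1889,.268),-18);loc()"
```

```text
t 14.28 pos [0.583  0.1888 0.2344] yaw -18.08 z [ 0.0019 -0.0036 -1.    ] open 0.291 F [  2.21   1.09 -14.84]
tool shift units [ 0.0004 -0.0001 -0.042 ]
turn units [ 0.0009 -0.0009 -0.0005]
rel eye mm: x 9.1 y -0.4  z 234.4 F u 1.8 v 1.7 z -14.8 M [ 0.27 -0.75 -0.03]
```

Request:
apply_moves:
  series:
    - {"x":0,"y":0,"z":-0.006,"wx":0,"wy":0,"wz":0,"fingers":-1}
    - {"x":0,"y":0,"z":-0.007,"wx":0,"wy":0,"wz":0,"fingers":-1}
    - {"x":0,"y":0,"z":-0.007,"wx":0,"wy":0,"wz":0,"fingers":-1}
    - {"x":0,"y":0,"z":-0.007,"wx":0,"wy":0,"wz":0,"fingers":-1}
    - {"x":0,"y":0,"z":-0.007,"wx":0,"wy":0,"wz":0,"fingers":-1}
    - {"x":0,"y":0,"z":-0.006,"wx":0,"wy":0,"wz":0,"fingers":-1}
    - {"x":0,"y":0,"z":0,"wx":0,"wy":0,"wz":0,"fingers":-1}

```text
clock: 15.15
tool_pos: [0.5829, 0.1888, 0.2695]
eef_rot: [0.988, -0.157, 0.002, 0.001]
contact_force: [2.3, 1.3, -13.0]
opening: 0.293
```

```bash
cat >> m.py <<'E'
def card(name):
    o=[]
    for n,y in(("scene",235),("top",170)):
        p,d=snapshot(n);q=cloud(n,d);hsv=cv2.cvtColor(p,cv2.COLOR_RGB2HSV)
        a=np.radians(-18);A=np.array([[np.cos(a),np.sin(a)],[-np.sin(a),np.cos(a)]])
        l=(q[...,:2]-[.588,.187])@A.T
        for s in(1,-1):
            k=(abs(l[...,0])<.018)&(s*l[...,1]>.045)&(s*l[...,1]<.07)&(q[...,2]<.2);print(n,s,k.sum(),"card z pct",np.percentile(q[k][:,2],[10,50,90]).round(4) if k.sum() else "")
        x=290 if n=="scene" else 195
        o.append(cv2.resize(p[y:y+120,x:x+120,::-1],(400,400),interpolation=cv2.INTER_CUBIC))
    cv2.imwrite(f"pics/{name}.png",np.hstack(o))
E
python3 -c "
from m import *
go((.5832,.1889,.271),-18);loc();card('c6')"
```

```text
t 15.15 pos [0.5829 0.1888 0.2695] yaw -18.09 z [ 0.0029 -0.0032 -1.    ] open 0.293 F [  2.27   1.33 -13.  ]
tool shift units [ 0.0003 -0.0002 -0.0019]
turn units [ 0.0007 -0.0012 -0.0005]
rel eye mm: x 9.1 y -0.4  z 269.5 F u 1.8 v 2.0 z -13.0 M [ 0.27 -0.56  0.  ]
scene 1 249 card z pct [0.1523 0.1543 0.1561]
scene -1 160 card z pct [0.1524 0.1543 0.1561]
top 1 0 card z pct 
top -1 126 card z pct [0.1514 0.1547 0.1578]
```

View pics/c6.png

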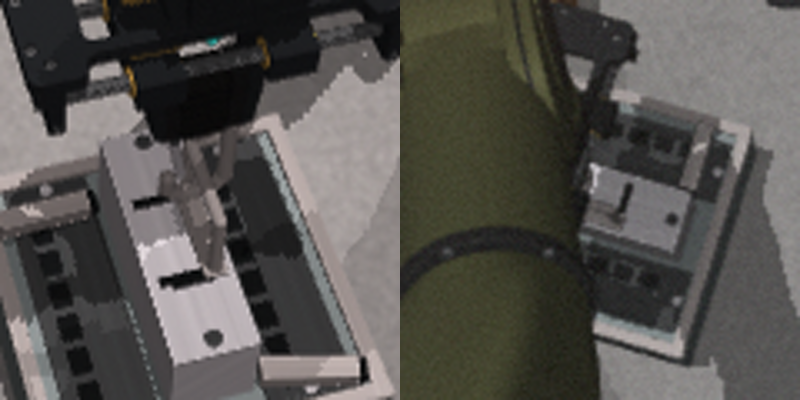

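The card stands at z ≈ 0.1545, about 54 mm drawn, and the hook is holding the bar at left crop (190,190). Before letting go I'll lower the hook around the bar until it nearly stands on the card. That way it won't fall far.

Request:
apply_moves:
  series:
    - {"x":0,"y":0,"z":0.006,"wx":0,"wy":0,"wz":0,"fingers":-1}
    - {"x":0,"y":0,"z":0.008,"wx":0,"wy":0,"wz":0,"fingers":-1}
    - {"x":0,"y":0,"z":0.008,"wx":0,"wy":0,"wz":0,"fingers":-1}
    - {"x":0,"y":0,"z":0.006,"wx":0,"wy":0,"wz":0,"fingers":-1}
    - {"x":0,"y":0,"z":0.004,"wx":0,"wy":0,"wz":0,"fingers":-1}
    - {"x":0,"y":0,"z":0,"wx":0,"wy":0,"wz":0,"fingers":-1}

```text
clock: 16.0
tool_pos: [0.5845, 0.188, 0.2457]
eef_rot: [0.987, -0.158, 0.004, 0.001]
contact_force: [0.2, 0.1, -0.3]
opening: 0.289
```

```bash
python3 -c "
from h import *
go((.5829,.1888,.233),-18);loc()"
```

```text
t 16.0 pos [0.5845 0.188  0.2457] yaw -18.15 z [ 0.0071 -0.0024 -1.    ] open 0.289 F [ 0.19  0.14 -0.29]
tool shift units [-0.0023 -0.0003  0.0159]
turn units [ 0.     -0.0024 -0.0008]
rel eye mm: x 10.8 y -0.7  z 245.7 F u 0.1 v 0.2 z -0.3 M [-0.1  0.1 -0. ]
```

Request:
apply_moves:
  series:
    - {"x":-0.002,"y":0,"z":0.005,"wx":0,"wy":-0.002,"wz":0,"fingers":-1}
    - {"x":0,"y":0,"z":0.005,"wx":0,"wy":0,"wz":0,"fingers":-1}
    - {"x":0,"y":0,"z":0.003,"wx":0,"wy":0,"wz":0,"fingers":-1}
    - {"x":0,"y":0,"z":0,"wx":0,"wy":0,"wz":0,"fingers":-1}

```text
clock: 16.5
tool_pos: [0.583, 0.1886, 0.2346]
eef_rot: [0.987, -0.158, 0.0, 0.0]
contact_force: [0.3, -0.0, -1.1]
opening: 0.288
```

```bash
python3 -c "
from h import *
go((.5829,.1888,.233),-18);loc()"
```

```text
t 16.5 pos [0.583  0.1886 0.2346] yaw -18.14 z [ 9.e-04 -2.e-04 -1.e+00] open 0.288 F [ 0.32 -0.   -1.1 ]
tool shift units [-0.0002 -0.0002  0.0021]
turn units [-0.     -0.0003 -0.0008]
rel eye mm: x 9.2 y -0.6  z 234.6 F u 0.3 v 0.1 z -1.1 M [-0.11  0.02 -0.02]
```

Request:
apply_moves:
  series:
    - {"x":0,"y":0,"z":0.0035,"wx":0,"wy":0,"wz":0,"fingers":-1}
    - {"x":0,"y":0,"z":0,"wx":0,"wy":0,"wz":0,"fingers":-1}

```text
clock: 16.75
tool_pos: [0.5835, 0.1887, 0.2325]
eef_rot: [0.987, -0.158, 0.001, -0.0]
contact_force: [0.5, -0.1, -1.5]
opening: 0.287
```

```bash
python3 -c "
from m import *
go((.5829,.1888,.231),-18);loc();card('c7')"
```

```text
t 16.75 pos [0.5835 0.1887 0.2325] yaw -18.15 z [ 2.2e-03  3.0e-04 -1.0e+00] open 0.287 F [ 0.53 -0.09 -1.45]
tool shift units [-0.0007  0.0001  0.0019]
turn units [-0.0003 -0.0006 -0.0008]
rel eye mm: x 9.6 y -0.3  z 232.5 F u 0.5 v 0.1 z -1.5 M [-0.09  0.14 -0.03]
scene 1 250 card z pct [0.1512 0.1531 0.155 ]
scene -1 69 card z pct [0.1515 0.1529 0.1548]
top 1 0 card z pct 
top -1 130 card z pct [0.1505 0.1536 0.1568]
```

View pics/c7.png

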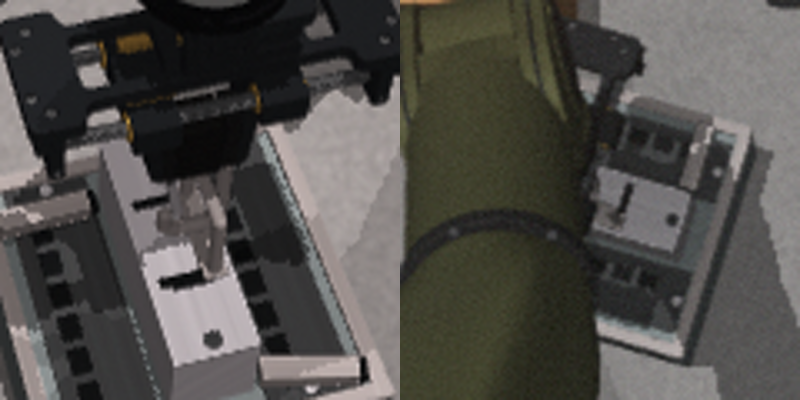

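The card is still about 53 mm up, and the hook at (200,215) is low around the bar and still enclosing it. Releasing now, then straight up.

Request:
apply_moves:
  series:
    - {"x":0,"y":0,"z":0.001,"wx":0,"wy":0,"wz":0,"fingers":-0.2}
    - {"x":0,"y":0,"z":0,"wx":0,"wy":0,"wz":0,"fingers":0.3}
    - {"x":0,"y":0,"z":0,"wx":0,"wy":0,"wz":0,"fingers":0.8}
    - {"x":0,"y":0,"z":0,"wx":0,"wy":0,"wz":0,"fingers":0.8}
    - {"x":0,"y":0,"z":0,"wx":0,"wy":0,"wz":0,"fingers":0.8}
    - {"x":0,"y":0,"z":-0.02,"wx":0,"wy":0,"wz":0,"fingers":0.8}
    - {"x":0,"y":0,"z":-0.04,"wx":0,"wy":0,"wz":0,"fingers":0.8}
    - {"x":0,"y":0,"z":-0.04,"wx":0,"wy":0,"wz":0,"fingers":0.8}

```text
clock: 17.85
tool_pos: [0.5824, 0.1884, 0.3137]
eef_rot: [0.987, -0.158, -0.001, 0.001]
contact_force: [0.7, 0.4, -0.1]
opening: 0.9
```

Request:
apply_moves:
  series:
    - {"x":-0.03,"y":0,"z":-0.05,"wx":0,"wy":0,"wz":0,"fingers":0.8}
    - {"x":-0.05,"y":0,"z":-0.03,"wx":0,"wy":0,"wz":0,"fingers":0.8}
    - {"x":-0.05,"y":0,"z":0,"wx":0,"wy":0,"wz":0,"fingers":0.8}
    - {"x":-0.03,"y":0,"z":0,"wx":0,"wy":0,"wz":0,"fingers":0.8}
    - {"x":0,"y":0,"z":0,"wx":0,"wy":0,"wz":0,"fingers":0.8}

```text
clock: 18.48
tool_pos: [0.4604, 0.2296, 0.3885]
eef_rot: [0.987, -0.158, 0.006, -0.004]
contact_force: [0.4, 0.8, -0.2]
opening: 0.903
```

```bash
python3 -c "
from m import *
go((.5829,.1888,.231),-18);loc();card('c8')"
```

```text
t 18.48 pos [0.4604 0.2296 0.3885] yaw -18.24 z [ 0.0125  0.0061 -0.9999] open 0.903 F [ 0.37  0.79 -0.21]
tool shift units [0.1595 0.0024 0.1985]
turn units [-0.0031 -0.0032 -0.0013]
rel eye mm: x -120.1 y 0.5  z 388.5 F u 0.1 v 0.9 z -0.2 M [-0.12  0.09 -0.  ]
scene 1 245 card z pct [0.1512 0.1527 0.1545]
scene -1 123 card z pct [0.1509 0.1531 0.1552]
top 1 41 card z pct [0.1498 0.1538 0.1577]
top -1 128 card z pct [0.151  0.154  0.1568]
```

View pics/c8.png

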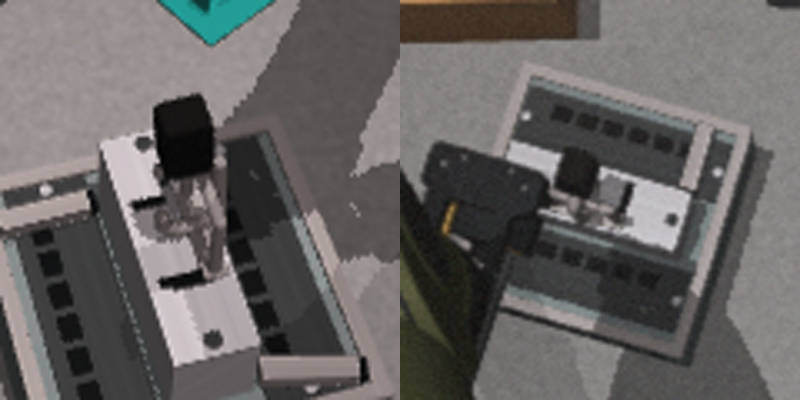

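The hook stands on the card with its bar inside, the gate shut, and the card up about 53 mm. The gripper is clear. I'll wait briefly and check that nothing has moved.

Request:
apply_moves:
  series:
    - {"x":-0.01,"y":0,"z":-0.02,"wx":0,"wy":0,"wz":0,"fingers":0.8}
    - {"x":0,"y":0,"z":0,"wx":0,"wy":0,"wz":0,"fingers":0.8}
    - {"x":0,"y":0,"z":0,"wx":0,"wy":0,"wz":0,"fingers":0.8}
    - {"x":0,"y":0,"z":0,"wx":0,"wy":0,"wz":0,"fingers":0.8}
    - {"x":0,"y":0,"z":0,"wx":0,"wy":0,"wz":0,"fingers":0.8}
    - {"x":0,"y":0,"z":0,"wx":0,"wy":0,"wz":0,"fingers":0.8}
    - {"x":0,"y":0,"z":0,"wx":0,"wy":0,"wz":0,"fingers":0.8}
    - {"x":0,"y":0,"z":0,"wx":0,"wy":0,"wz":0,"fingers":0.8}

```text
clock: 19.58
tool_pos: [0.4581, 0.2279, 0.4023]
eef_rot: [0.987, -0.163, 0.006, -0.002]
contact_force: [-0.1, 0.7, 0.0]
opening: 0.9
```

```bash
python3 -c "
from m import *
card('c9');loc()
a=cv2.imread('pics/c8.png').astype(int);b=cv2.imread('pics/c9.png').astype(int)
print('hook region change',abs(a-b)[80:300,100:260].mean())
p,_=snapshot('scene');cv2.imwrite('pics/full9.png',p[...,::-1])
s0=np.load('pics/scene0.npy');_,d=snapshot('scene')
m=((abs(s0-d)>.012)&(s0>0)&(d>0)).astype(np.uint8);m=cv2.morphologyEx(m,cv2.MORPH_OPEN,np.ones((3,3)))
n,_,st,c=cv2.connectedComponentsWithStats(m)
print([(st[i].tolist()) for i in range(1,n) if st[i][4]>25])"
```

```text
scene 1 250 card z pct [0.151  0.1529 0.1545]
scene -1 123 card z pct [0.1513 0.1533 0.1548]
top 1 46 card z pct [0.1507 0.1533 0.1564]
top -1 130 card z pct [0.1501 0.1538 0.1569]
rel eye mm: x -121.6 y -1.8  z 402.3 F u 0.6 v 0.0 z 0.1 M [-0.06  0.12  0.  ]
hook region change 0.8471496212121212
[[377, 0, 183, 211, 16998], [518, 0, 122, 120, 6224], [271, 192, 16, 26, 284], [320, 264, 48, 91, 2592]]
```

View pics/full9.png

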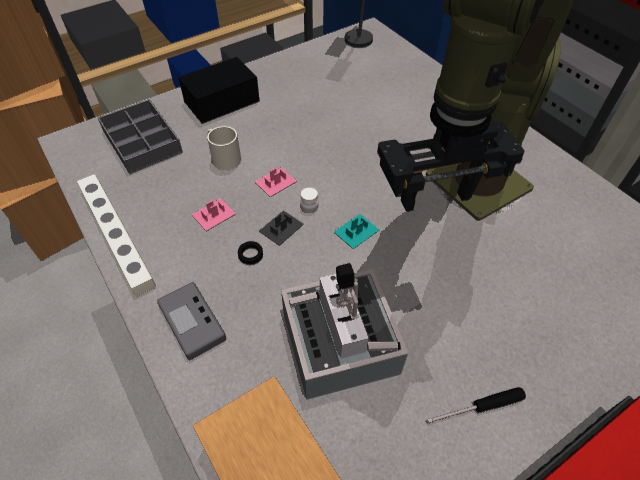

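The hook stands on the drawn card at (346,290). The stand at (281,227) is empty, and everything else is where it was: depth changed only at the arm, the stand's pocket and the card. Handing in.

```bash
python3 -c "
from plant import *
print(finish_job())"
```

```text
the job is handed in; nothing more can be done
None
```

The job is handed in at about 20 s of the 58 s allowed. The card is drawn about 53 mm out of the chassis, with the hook left clipped to the eye.

- **What I did:** I lifted the hook from the dark steel stand and pressed its gate onto the eye's bar, reading about 6.5 N at most. Raising it 20 mm brought the bar into the bowl. I then drew the card up by the hook, reading just under 15 N with the hook's own weight included. Before letting go I lowered the hook around the bar to just above the card, so it would not fall far.
- **Last checks:** Both cameras put the card's top at z ≈ 0.153 m, against 0.100 m at the start. The hook stood upright around the bar and had not moved about 1 s after release. In the scene view, depth changed only at the arm, the emptied stand and the card with the hook.
- **What did not agree:** The two cameras differed by about 6–8 mm on the chassis position. The bar was felt about 3 mm from my camera estimate, so I set the press by feel. The card settled about 1 mm as I lowered the hook. I judged the gate shut from the close-up pictures, the force falling away as the hook rose, and the pull holding. I did not measure it directly.

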